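Unlock the sharps safe with the long T-key

ROBOT

A 7-joint arm with a two-finger parallel gripper is mounted at the origin on the work surface. World frame = base frame: x ahead of the robot, y to its left, z up, the work surface at z = 0. Lengths are in m, angles in rad, forces in N, time in s.
With the tool pointing down it reaches from about 0.425 to 0.925 m from the base axis. Payload 6.8 kg.
Tool frame: the origin (TCP) lies on the centre line of the jaws, within the pads' length; the fingertips stand 14 mm ahead of it and the grasp point (between the pads) lies 5 mm behind it (r.tips_ahead is the distance from the TCP to the fingertips, in m); z points along the fingers, y is the line along which they close (so a half turn about z gives the same grasp; the last joint's range is limited). The gripper opens to 85 mm and grips with 20 to 120 N. Pads are 22 mm wide; open, the fingers measure 114 mm over their backs; the gripper's body (76 mm by 85 mm) begins 54 mm behind the grasp point. The pads swing forward as they close: fully open they stand 13 mm farther back than shut.
Start: joints at [-1.228, 0.477, 0.022, 1.555, -0.011, 1.109, -0.083], TCP at [0.294, 0.608, 0.245] pointing down, gripper open.
Joint ranges: [-2.96, 2.96], [-0.34, 2.1], [-1.41, 1.46], [0.24, 2.44], [-1.37, 4.51], [0.17, 1.92], [-2.96, 2.96]. Speed limits (rad/s): [2.39, 2.39, 3.14, 3.14, 3.14, 3.14, 3.14].

INTERFACE

Orientations are given as a rotation vector (axis times angle).
In Python, from bench import r, eyes gives the robot as it stands.
- The arm moves only by the tool step_arm, never from a script. Its argument "rows" is a list of rows, each a list of 6 numbers: the shift along the world's x, y, z in units of 60 cm (1.0 is 60 cm), then the turn, a rotation vector about the world's x, y, z in units of pi rad (1.0 is pi rad). In form: [[x, y, z, rx, ry, rz], ...]. A call has 1 to 5 rows; each row is the pose to reach, as a shift and turn from the pose commanded when the call began, turning the shorter way round; what a row does not reach only later rows make up. A row lasts 1/12 s, in which the tool goes at most 41.7 mm and 7.16 degrees, less where a joint would pass 70% of its speed; a pose out of reach is approached as far as the arm can. A call with a number of a shift or a turn outside -1 to 1 is refused whole. A call with a gripper value outside its range is refused whole. "jaw" is the closure, from 0 (fully open) to 1 (shut), set as the call begins (left out, the last holds). The fingers move at their own pace and stop on an object; "squeeze" is the grip in N (left out, the last holds). Time passes only in rows, so rows that repeat a pose let the fingers close. It gives the time, the measured TCP pose, the force, the opening and the grip force at its end, in the units of the state.
- r.get_obs(): the state, without advancing time (a new reading comes with each control period).
- eyes.grab_frame(name): name is "side" or "top" or "wrist"; returns the picture (480x640x3 uint8, red, green, blue); there is no depth.
- eyes.camera_info(name): a dict with "mtx" (3x3 intrinsics, pixels), "extrinsics" (4x4, takes a point from camera to world coordinates); the wrist camera has in their place "tool_from_camera" (4x4, takes a point from camera to tool coordinates, whose origin is the TCP and whose axes are the flange's). Camera axes: x right, y down, z forward; pixel columns grow to the right and rows downward; lengths in m; the calibration is good to about 2 mm. A picture is of the moment at which its call begins: read the wrist's pose just before it. camera_info takes no time and is no camera call.
- r.hand_in(): hands the job in; it is judged then, once.
The state is a dict: "clock": time; "joints": joint angles; "qvel": joint speeds; "tau": joint torques, N m; "tcp_pos": TCP position; "orientation": TCP orientation; "contact_force": force on the tool from outside, world axes, zero at the start; "moment": the same for the moment, N m; "grip_width": finger opening in m; "gripper_force": force on a finger pad.
Only numpy, scipy, OpenCV 4.12 (cv2) and the standard library are available. Lean on these libraries where they do the work, as an engineer would, in place of code of your own. Each camera call takes 0.05 s, during which the arm holds its last target. There are 200 camera calls.

TASK

Unlock the sharps safe on the treatment-room counter: take the long T-key out of the stand, lower it down the deep round shaft under the steel funnel on the safe's top until its socket is fully over the square stem at the bottom, and turn it a quarter turn clockwise (seen from above). Leave the key standing on the stem, and leave the short T-key in its place.

Things in the scene. Friction and masses are not known exactly. Their poses are not given: they have to be found in the camera images.
- long_key: Long steel T-key, 175 mm tall, 0.24-0.38 kg, standing in a cup of the wooden stand (cup rims 46 mm above the counter: lift 45 mm to clear). Origin: centre of its lower end; z up the 14 mm shank. Lower end: square socket open downwards, 25 mm wide inside, 58 mm deep, flats along the key's x and y, 43 mm over its rounded corners. Crossbar along the key's y.
- bar (a point): Middle of the long key's crossbar, 165 mm above the key's lower end, the place to pinch it. The bar is 80 mm long along y, 16 mm thick along x (pinch across this), 20 mm tall. Axes as the key's.
- short_key: Short T-key of the same make, only 100 mm tall, standing in the other cup of the stand, 130 mm away; a bystander, to be left there. Origin: centre of its lower end; z up.
- shaft (a point): Centre of the rim of the steel funnel (outside 100 mm, inside 92 narrowing to 64 mm, 14 mm high) on the grey sharps safe: fixed box 180 (x) x 200 (y) x 116 mm tall, its centre 45 mm towards -y, where a yellow drop slot lies. x, y along the box's sides, z up. Round vertical shaft, 64 mm wide; its floor is 120 mm below this point. Pushed home, the key's lower end stands on the floor.
- latch (a joint): Angle (rad) of the brass stem on the shaft's axis, clockwise from above; 0 = flats parallel to the box's sides, starts 0 to 0.15, stop at 1.9, stays where left, turns with 0.08 N m. 20 mm square, 35 mm tall from the shaft floor plus an 18 mm tapered tip. The key goes on within 14 degrees of its flats, in any quarter; the stem lags the turning key by up to 14 degrees.

How it is judged:
On the way, in this order (a step that is already met when the one before it is completed fails the run):
1. the long key's socket is down over the stem, which has not been turned far yet (z of long_key in the frame of shaft below -0.098 m and horizontal distance between long_key and shaft below 0.015 m and value of joint latch below 0.6 rad), for 0.1 s.
2. the stem is turned clockwise with the key on it (value of joint latch above 0.96 rad and z of long_key in the frame of shaft below -0.098 m and horizontal distance between long_key and shaft below 0.015 m), for 0.1 s.
At the end, for the whole second after the job is handed in: The stem stands at 0.96 rad (55 degrees) or more clockwise; the long key is left at rest on it, upright within 17 degrees, its lower end at least 98 mm below the funnel's rim and within 15 mm of the shaft's axis; the short key is still upright in its cup, moved less than 30 mm (all of step 2 and angle between each of long_key, short_key's own z axis and vertical below 0.3 rad and linear speed of long_key below 0.03 m/s and distance of short_key from where it was at the start of the episode below 0.03 m); the robot touches nothing.
It fails at once if the short key is taken out of its cup or knocked over (distance of short_key from where it was at the start of the episode above 0.04 m or angle between short_key's own z axis and vertical above 0.5 rad).
It also fails if it takes over 48 s, if anything falls off the work surface, if the arm or the gripper's body presses on something with over 40 N, if the wrist force passes 120 N, or if a joint passes its speed limit or range.

## Working session

There is one attempt and no reset: what is moved stays moved. The work goes in short steps, Python scripts to look and compute and a tool call to move; the robot and the scene stay as the last step left them, time stands still between calls to the robot, and variables do not carry over. Pictures are saved under pics/ and viewed, at most 10 in all, crops included, and the job is handed in when it is done.

Besides the shell and the picture viewer there is one more tool, called after "Request:" as name(argument=value, ...), one argument or row to a line, values as JSON. step_arm: Moves the arm, as the interface text tells. Shifts and turns lie within -1 to 1; 1 stands for 60 cm of shift or pi rad of turn. Its arguments: {"type":"object","properties":{"rows":{"type":"array"},"jaw":{"type":"number"},"squeeze":{"type":"number"}},"required":["rows"]}

```bash
mkdir -p pics; ls; python3 - <<'E'
from bench import r, eyes
import cv2,numpy as np
np.set_printoptions(precision=4,suppress=True)
o=r.get_obs();print({k:np.round(v,3) for k,v in o.items()}, r.tips_ahead)
for n in("side","top","wrist"):
    cv2.imwrite(f"pics/{n}0.png",eyes.grab_frame(n)[...,::-1]);print(n,eyes.camera_info(n))
E
```

```text
pics
{'clock': np.float64(0.0), 'joints': array([-1.228,  0.478,  0.022,  1.556, -0.011,  1.109, -0.083]), 'qvel': array([-0.001, -0.   , -0.001, -0.001,  0.   , -0.   ,  0.001]), 'tau': array([ -0.   , -59.645,   1.608, -28.119,   0.012,   0.009,   0.   ]), 'tcp_pos': array([0.294, 0.607, 0.244]), 'orientation': array([-0.702, -3.062,  0.003]), 'contact_force': array([ 0.599, -0.202, -0.265]), 'moment': array([-0.034, -0.005,  0.02 ]), 'gripper_force': np.float64(0.0), 'grip_width': np.float64(0.086)} 0.014
side {'mtx': array([[433.3251,   0.    , 313.4264],
       [  0.    , 433.3251, 241.3213],
       [  0.    ,   0.    ,   1.    ]]), 'extrinsics': array([[ 0.9488, -0.2296,  0.2171,  0.3676],
       [-0.316 , -0.6906,  0.6505, -0.3397],
       [ 0.0005, -0.6858, -0.7278,  0.6043],
       [ 0.    ,  0.    ,  0.    ,  1.    ]])}
top {'mtx': array([[624.3369,   0.    , 316.226 ],
       [  0.    , 624.3369, 236.2952],
       [  0.    ,   0.    ,   1.    ]]), 'extrinsics': array([[-0.0021, -0.9909,  0.1342,  0.3679],
       [-0.9999,  0.0036,  0.0106,  0.0511],
       [-0.011 , -0.1342, -0.9909,  1.215 ],
       [ 0.    ,  0.    ,  0.    ,  1.    ]])}
wrist {'mtx': array([[408.921 ,   0.    , 318.104 ],
       [  0.    , 408.921 , 238.6305],
       [  0.    ,   0.    ,   1.    ]]), 'tool_from_camera': array([[-0.0014, -0.9553, -0.2958,  0.0747],
       [ 1.    , -0.0014, -0.0001, -0.0001],
       [-0.0003, -0.2958,  0.9553, -0.1301],
       [ 0.    ,  0.    ,  0.    ,  1.    ]])}
```

View pics/top0.png

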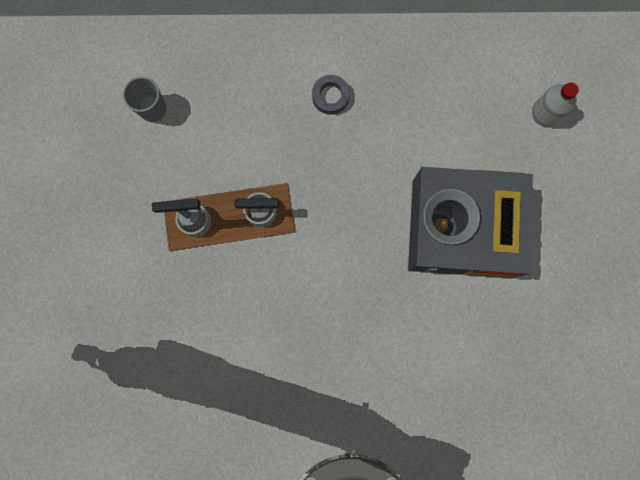

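View pics/side0.png

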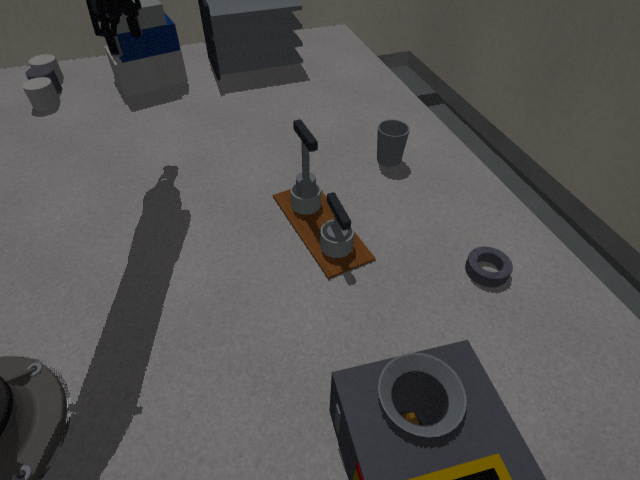

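Top view: the long key's bar is at about (177,206), the short key's at (257,203), the funnel at (452,217), and the brass stem at (443,225). In the side view the long bar is at (305,135). Next I'll measure these.

```bash
cat > h.py <<'E'
from bench import r, eyes
import cv2, numpy as np
from scipy.spatial.transform import Rotation as R
np.set_printoptions(precision=4,suppress=True)
def cam(n,o=None):
    c=eyes.camera_info(n)
    if n!="wrist": return c["mtx"],c["extrinsics"]
    T=np.eye(4);T[:3,:3]=R.from_rotvec(o["orientation"]).as_matrix();T[:3,3]=o["tcp_pos"]
    return c["mtx"],T@c["tool_from_camera"]
def ray(K,E,uv):
    d=E[:3,:3]@np.linalg.inv(K)@np.array([*uv,1.]);return E[:3,3],d
def onz(K,E,uv,z):
    p,d=ray(K,E,uv);return p+d*(z-p[2])/d[2]
def tri(a,b):
    (p,d),(q,e)=a,b;A=np.stack([d,-e],1);s=np.linalg.lstsq(A,q-p,rcond=None)[0]
    x,y=p+d*s[0],q+e*s[1];return (x+y)/2,np.linalg.norm(x-y)
def blobs(m,amin=50):
    cs,_=cv2.findContours(m.astype(np.uint8),cv2.RETR_EXTERNAL,cv2.CHAIN_APPROX_NONE)
    return [c for c in cs if cv2.contourArea(c)>amin]
E
python3 - <<'E'
from h import *
t=cv2.imread("pics/top0.png");s=cv2.imread("pics/side0.png")
Kt,Et=cam("top");Ks,Es=cam("side")
def dark(im,x0,x1,y0,y1,th):
    m=np.zeros(im.shape[:2],bool);m[y0:y1,x0:x1]=im[y0:y1,x0:x1].max(2)<th;return m
bt={}
for nm,im,w in(("top",t,(140,290,190,220)),("side",s,(285,360,110,235))):
    for th in(50,60):
        for c in blobs(dark(im,*w,th)):
            q=cv2.minAreaRect(c);print(nm,th,q,cv2.contourArea(c))
            bt.setdefault(nm,[]).append(q[0]) if th==60 else 0
# funnel
hsv=cv2.cvtColor(t,cv2.COLOR_BGR2HSV)
g=t.mean(2);m=np.zeros(g.shape,bool);m[180:255,418:488]=(g[180:255,418:488]>95)
for c in blobs(m,500):
    e=cv2.fitEllipse(cv2.convexHull(c));print("fun",e,onz(Kt,Et,e[0],.13))
y=cv2.inRange(hsv,(18,120,80),(35,255,255));
for c in blobs(y,300):
    q=cv2.minAreaRect(c);print("slot",q);P=[onz(Kt,Et,p,.118)for p in cv2.boxPoints(q)];print(np.array(P))
for a in bt["top"]:
    for b in bt["side"]: print(a,b,tri(ray(Kt,Et,a),ray(Ks,Es,b)))
E
```

```text
top 50 ((176.66183471679688, 207.052001953125), (10.339888572692871, 45.99729919433594), 81.25383758544922) 91.5
top 50 ((258.0, 203.0), (46.0, 10.0), 0.0) 92.5
top 60 ((212.3076629638672, 213.46151733398438), (18.859806060791016, 8.320503234863281), 56.3099365234375) 72.5
top 60 ((178.5, 209.0), (20.0, 53.0), 90.0) 518.5
top 60 ((262.0, 208.0), (22.0, 54.0), 90.0) 563.0
side 50 ((309.88397216796875, 221.3733367919922), (28.515180587768555, 29.06144905090332), 79.50852966308594) 245.0
side 50 ((338.7282409667969, 211.68685913085938), (39.99787902832031, 18.998046875), 79.11447143554688) 471.5
side 50 ((306.0, 189.0), (20.0, 18.0), 0.0) 251.5
side 50 ((308.0672912597656, 149.4774169921875), (61.983543395996094, 20.27311134338379), 79.59229278564453) 509.0
side 60 ((337.0, 213.5), (41.0, 28.0), 90.0) 572.0
side 60 ((306.5, 177.0), (114.0, 31.0), 90.0) 1629.5
fun ((451.0213623046875, 216.17868041992188), (54.63881301879883, 56.36781311035156), 117.47810363769531) [ 0.5497 -0.1742  0.13  ]
slot ((506.32904052734375, 221.1276397705078), (25.852312088012695, 61.66575622558594), 1.9091525077819824)
[[ 0.4883 -0.2474  0.118 ]
 [ 0.599  -0.2555  0.118 ]
 [ 0.5972 -0.3014  0.118 ]
 [ 0.4867 -0.2927  0.118 ]]
(212.3076629638672, 213.46151733398438) (337.0, 213.5) (array([ 0.5988,  0.2646, -0.002 ]), np.float64(0.04037659257238936))
(212.3076629638672, 213.46151733398438) (306.5, 177.0) (array([0.5547, 0.2489, 0.1181]), np.float64(0.007318750707532763))
(178.5, 209.0) (337.0, 213.5) (array([ 0.6287,  0.3504, -0.087 ]), np.float64(0.05136829828985356))
(178.5, 209.0) (306.5, 177.0) (array([0.5761, 0.3239, 0.0562]), np.float64(0.003579016749970348))
(262.0, 208.0) (337.0, 213.5) (array([0.574 , 0.1608, 0.0996]), np.float64(0.005629676913811289))
(262.0, 208.0) (306.5, 177.0) (array([0.5377, 0.1543, 0.1967]), np.float64(0.03167086843966229))
```

```bash
python3 - <<'E'
import cv2
t=cv2.imread("pics/top0.png")
a=cv2.resize(t[180:260,140:300],None,fx=4.9,fy=3.7*1.3/1.3);b=cv2.resize(t[160:290,400:550],None,fx=2,fy=2)
import numpy as np
c=np.zeros((300+260,784,3),np.uint8);c[:a.shape[0],:784]=a[:296,:784];c[296:556,:300]=b
cv2.imwrite("pics/crop1.png",c)
E
```

```text
(no output)
```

View pics/crop1.png

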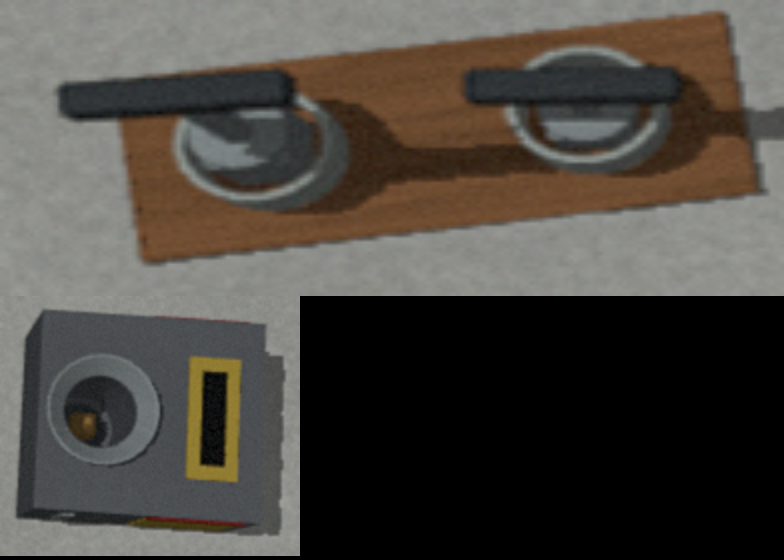

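The crop shows the long bar's top running from about (152.7,207) to (199.4,204) in top-view pixels, so it is yawed about +4°. The box is yawed about −3.5°. I'll go above the key and look from close by.

```bash
python3 - <<'E'
from h import *
Kt,Et=cam("top");o=r.get_obs()
for p in((152.7,206.5),(199.4,203.5),(176.2,205)): print(onz(Kt,Et,p,.177))
b=onz(Kt,Et,(176.2,205),.177);d=b[:2]-o["tcp_pos"][:2];print(d/.6,(.29-o["tcp_pos"][2])/.6)
m=R.from_rotvec(o["orientation"]).as_matrix();print(m,np.degrees(np.arctan2(m[1,1],m[0,1])))
E
```

```text
[0.5604 0.3391 0.177 ]
[0.5653 0.26   0.177 ]
[0.5629 0.2993 0.177 ]
[ 0.4483 -0.5132] 0.07577224004866374
[[-0.9001  0.4357 -0.0005]
 [ 0.4357  0.9001 -0.0013]
 [-0.0001 -0.0014 -1.    ]] 64.17141911444331
```

Request:
step_arm(
  rows=[
    [0.045,-0.051,0.008,0,0,-0.034],
    [0.09,-0.102,0.016,0,0,-0.068],
    [0.135,-0.153,0.024,0,0,-0.102],
    [0.18,-0.204,0.032,0,0,-0.136],
    [0.225,-0.255,0.04,0,0,-0.17],
  ],
)

```text
clock: 0.57
tcp_pos: [0.43, 0.4528, 0.2693]
orientation: [-1.492, -2.764, 0.001]
contact_force: [0.4, -0.3, -0.6]
grip_width: 0.0849
gripper_force: 0.0
```

Request:
step_arm(
  rows=[
    [0.045,-0.052,0.008,0,0,-0.034],
    [0.09,-0.104,0.016,0,0,-0.068],
    [0.135,-0.155,0.024,0,0,-0.102],
    [0.18,-0.206,0.032,0,0,-0.136],
    [0.223,-0.258,0.036,0,0,-0.167],
  ],
)

```text
clock: 0.98
tcp_pos: [0.5641, 0.2982, 0.2915]
orientation: [2.158, 2.283, 0.001]
contact_force: [0.5, 0.8, 0.3]
grip_width: 0.0853
gripper_force: 0.0
```

Request:
step_arm(
  rows=[
    [0,0,0,0,0,0],
    [0,0,0,0,0,0],
    [0,0,0,0,0,0],
  ],
)

```text
clock: 1.23
tcp_pos: [0.5624, 0.3001, 0.2905]
orientation: [-2.151, -2.289, 0.001]
contact_force: [-0.4, 0.2, -0.0]
grip_width: 0.0855
gripper_force: 0.0
```

```bash
python3 - <<'E'
from h import *
o=r.get_obs();im=eyes.grab_frame("wrist");cv2.imwrite("pics/w1.png",im[...,::-1])
m=R.from_rotvec(o["orientation"]).as_matrix();print(o["clock"],o["tcp_pos"],np.degrees(np.arctan2(m[1,1],m[0,1])),m[:,2],o["joints"])
K,E=cam("wrist",o)
b=np.array([.5629,.2993,.177,1]);c=np.linalg.inv(E)@b;print((K@c[:3]/c[2])[:2])
E
```

```text
1.2333 [0.5624 0.3001 0.2905] 3.550836045524597 [-0.001   0.0001 -1.    ] [-0.8507  0.3908  0.3568  1.6172 -0.1462  1.1608 -0.3981]
[318.0165 239.5052]
```

View pics/w1.png

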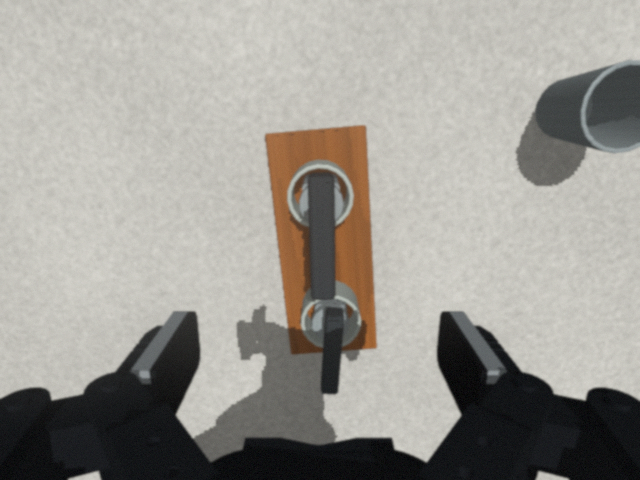

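The wrist view shows the long bar centred at about (321,237) against a predicted (318,239), which is about 2 mm off in x. I'll descend and grip.

Request:
step_arm(
  rows=[
    [0.0025,-0.001,-0.05,0,0,0],
    [0.0025,-0.001,-0.1,0,0,0],
    [0.0025,-0.001,-0.15,0,0,0],
    [0.0025,-0.001,-0.19,0,0,0],
    [0.0025,-0.001,-0.213,0,0,0],
  ],
)

```text
clock: 1.7
tcp_pos: [0.5613, 0.3007, 0.1595]
orientation: [-2.146, -2.291, 0.007]
contact_force: [-0.6, -0.7, 0.3]
grip_width: 0.0852
gripper_force: 0.0
```

Request:
step_arm(
  rows=[
    [0,0,0,0,0,0],
    [0,0,0,0,0,0],
    [0,0,0,0,0,0],
    [0,0,0,0,0,0],
    [0,0,0,0,0,0],
  ],
  jaw=1,
  squeeze=80,
)

```text
clock: 2.12
tcp_pos: [0.565, 0.2999, 0.1646]
orientation: [2.152, 2.289, 0.004]
contact_force: [-0.0, -0.0, -0.1]
grip_width: 0.0253
gripper_force: 0.0
```

Request:
step_arm(
  rows=[
    [0,0,0,0,0,0],
    [0,0,0,0,0,0],
    [0,0,0,0,0,0],
    [0,0,0,0,0,0],
    [0,0,0,0,0,0],
  ],
)

```text
clock: 2.53
tcp_pos: [0.5653, 0.2997, 0.1645]
orientation: [2.152, 2.288, 0.004]
contact_force: [-0.3, 0.5, 5.9]
grip_width: 0.0146
gripper_force: 79.1
```

Request:
step_arm(
  rows=[
    [0,0,0.015,0,0,0],
    [0,0,0.045,0,0,0],
    [0,0,0.085,0,0,0],
    [0,0,0.13,0,0,0],
    [0,0,0.17,0,0,0],
  ],
)

```text
clock: 2.95
tcp_pos: [0.5638, 0.2987, 0.2661]
orientation: [-2.152, -2.288, 0.003]
contact_force: [0.0, 1.0, -3.5]
grip_width: 0.0147
gripper_force: 78.2
```

Request:
step_arm(
  rows=[
    [0,0,0.045,0,0,0],
    [0,0,0.08,0,0,0],
    [0,0,0.1,0,0,0],
    [0,0,0.1,0,0,0],
    [0,0,0.1,0,0,0],
  ],
)

```text
clock: 3.37
tcp_pos: [0.564, 0.299, 0.3245]
orientation: [-2.152, -2.288, 0.001]
contact_force: [-0.8, -0.1, -4.5]
grip_width: 0.0148
gripper_force: 78.2
```

```bash
python3 - <<'E'
from h import *
o=r.get_obs()
m=R.from_rotvec(o["orientation"]).as_matrix();print(o["clock"],o["tcp_pos"],o["moment"],np.degrees(np.arctan2(m[1,1],m[0,1])))
for n in("side","top","wrist"): cv2.imwrite(f"pics/{n}2.png",eyes.grab_frame(n)[...,::-1])
a=cv2.imread("pics/side2.png");b=cv2.imread("pics/top2.png")
c=np.zeros((480,800,3),np.uint8);c[:,:480]=a[:,100:580];c[:320,480:]=b[60:380,130:450];cv2.imwrite("pics/c2.png",c)
E
```

```text
3.3667 [0.564  0.299  0.3245] [-0.0148  0.0295  0.0011] 3.5109250483589696
```

View pics/c2.png

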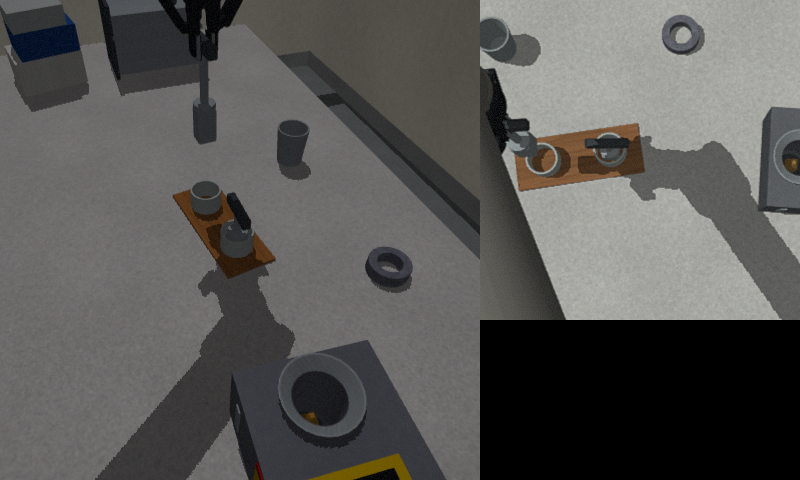

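Only the long key has left the stand, and it hangs almost upright, with its socket at about (305,120) in the side view. The short key is untouched in its cup. Next I'll refine the shaft centre and compare the held key with its upright prediction.

```bash
python3 - <<'E'
from h import *
o=r.get_obs();s=cv2.imread("pics/side2.png");t=cv2.imread("pics/top2.png")
Kt,Et=cam("top");Ks,Es=cam("side")
def proj(K,E,p):
    c=np.linalg.inv(E)@np.array([*p,1.]);return (K@c[:3]/c[2])[:2]
# funnel both views
pts={}
for nm,im,(x0,x1,y0,y1),K,E in(("top",cv2.imread("pics/top0.png"),(415,488,180,255),Kt,Et),("side",s,(365,480,345,445),Ks,Es)):
    g=im.mean(2)
    for th in(80,95,105):
        m=np.zeros(g.shape,bool);m[y0:y1,x0:x1]=g[y0:y1,x0:x1]>th
        for c in blobs(m,1500):
            e=cv2.fitEllipse(cv2.convexHull(c));P=np.array([onz(K,E,p[0].astype(float),.13) for p in cv2.convexHull(c)])
            (cx,cy),rad=cv2.minEnclosingCircle(P[:,:2].astype(np.float32));print(nm,th,np.array(e[0]),np.array(e[1]),"onz",onz(K,E,e[0],.13)[:2],"circ",cx,cy,rad)
# box top-face corners by polygon, from top view
P=o["tcp_pos"]
for nm,K,E in(("side",Ks,Es),("top",Kt,Et)):
    for h in(0,.03,.06,.1): print(nm,h,proj(K,E,(P[0],P[1],P[2]+.005-.165+h)))
g=s.mean(2).astype(int)
for v in(60,75,90,105,115,125,132,136,140,144,148): print(v,g[v,280:332:2])
E
```

```text
top 80 [449.4197 218.1288] [56.8387 64.7907] onz [ 0.5462 -0.1713] circ 0.5421329736709595 -0.1726844608783722 0.05942746251821518
top 95 [451.0214 216.1787] [54.6388 56.3678] onz [ 0.5497 -0.1742] circ 0.5499584078788757 -0.17416240274906158 0.049433231353759766
side 0 [304.3776 139.3984]
side 0.03 [304.1257 124.6868]
side 0.06 [303.8588 109.1017]
side 0.1 [303.4774  86.8226]
top 0 [178.4048 206.1966]
top 0.03 [174.2734 202.9246]
top 0.06 [169.8993 199.4603]
top 0.1 [163.6511 194.5118]
60 [ 46  47  48  45  40  49  45  44  41  36  26  41  45  41  29  27  45  70
  89 109 107 108 107 110 111 110]
75 [ 60  56  58  55  56  55  57  57  57  54  43  45  43  43  92 105 108 109
 107 106 107 107 106 108 110 110]
90 [109 110 109 107 112 110 110 112 110 112  44  43  47  43  79 109 107 110
 110 108 110 110 107 106 106 107]
105 [108 110 110 111 106 110 101  65  86  46  46  50  47  46  50  83  81  43
 109 111 109 111 108 109 109 113]
115 [108 108 110 107 108 109 105  40  38  45  46  44  46  41  44  44  43  43
  78 110 110 112 114 114 111 114]
125 [110 107 104 108 111 110 106  44  45  44  49  46  43  41  39  47  46  44
  80 111 115 111 112 113 111 111]
132 [104 102 107 106 106 106 104  40  42  41  46  43  41  47  38  46  44  42
  78 112 111 110 111 109 108 109]
136 [105 105 109 110 109 109 108  49  45  42  44  44  47  45  42  46  45  50
  75 110 112 109 107 105 108 110]
140 [108 106 106 108 106 104 110 107  78  42  44  39  45  46  45  43  46  53
  94 109 108 109 111 106 108 108]
144 [103 112 106 108 110 105 109 108 112 108  72  84 109 107 104 105 106 107
 108 107 111 108 110 111 104 107]
148 [108 105 108 104 108 110 109 103 106 107 103 107 106 105 106 107 110 107
 107 108 111 105 107 108 108 109]
```

```bash
python3 - <<'E'
from h import *
o=r.get_obs();w=cv2.imread("pics/wrist2.png");K,E=cam("wrist",o)
m=R.from_rotvec(o["orientation"]).as_matrix()
g=o["tcp_pos"]+np.array([0,0,.005])
def proj(p):
    c=np.linalg.inv(E)@np.array([*p,1.]);return (K@c[:3]/c[2])[:2]
for h,col in((0,(0,0,255)),(.06,(0,255,0)),(.175,(255,0,0))):
    for x,y in((0,0),(.0125,.0125),(.0125,-.0125),(-.0125,.0125),(-.0125,-.0125),(.018,0)):
        p=proj(g+np.array([0,0,h-.165])+m[:,0]*x+m[:,1]*y);cv2.circle(w,tuple(np.round(p).astype(int)),2,col,-1)
cv2.imwrite("pics/w2a.png",w)
E
```

```text
(no output)
```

View pics/w2a.png

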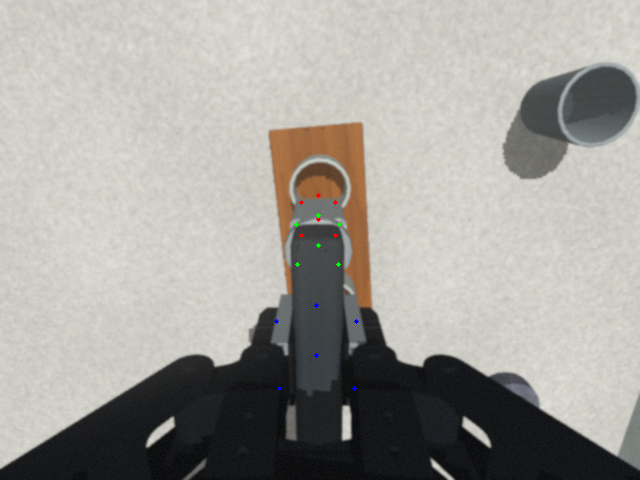

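The key hangs within about 2° of upright, with the socket's lower edge where predicted (v≈197). I'll carry it over the funnel.

Request:
step_arm(
  rows=[
    [-0.001,-0.025,0,0,0,-0.004],
    [-0.003,-0.075,0,0,0,-0.008],
    [-0.005,-0.13,0,0,0,-0.012],
    [-0.006,-0.19,0,0,0,-0.016],
    [-0.008,-0.25,0,0,0,-0.02],
  ],
)

```text
clock: 3.93
tcp_pos: [0.5588, 0.147, 0.3239]
orientation: [-2.224, -2.219, 0.003]
contact_force: [0.7, -0.3, -2.4]
grip_width: 0.0149
gripper_force: 78.1
```

Request:
step_arm(
  rows=[
    [-0.002,-0.06,0,0,0,-0.004],
    [-0.004,-0.12,0,0,0,-0.008],
    [-0.006,-0.18,0,0,0,-0.012],
    [-0.007,-0.24,0,0,0,-0.016],
    [-0.009,-0.3,0,0,0,-0.02],
  ],
)

```text
clock: 4.35
tcp_pos: [0.553, -0.0332, 0.3242]
orientation: [-2.293, -2.147, 0.002]
contact_force: [0.7, 1.2, -4.1]
grip_width: 0.0148
gripper_force: 78.1
```

Request:
step_arm(
  rows=[
    [-0.002,-0.06,0,0,0,-0.005],
    [-0.004,-0.12,0,0,0,-0.01],
    [-0.005,-0.18,0,0,0,-0.015],
    [-0.006,-0.22,0,0,0,-0.019],
    [-0.007,-0.238,0,0,0,-0.021],
  ],
)

```text
clock: 4.77
tcp_pos: [0.5479, -0.1791, 0.3245]
orientation: [2.369, 2.063, -0.004]
contact_force: [-0.0, -0.6, -2.8]
grip_width: 0.0148
gripper_force: 78.1
```

Request:
step_arm(
  rows=[
    [0,0,0,0,0,0],
    [0,0,0,0,0,0],
    [0,0,0,0,0,0],
  ],
)

```text
clock: 5.02
tcp_pos: [0.5501, -0.1716, 0.3245]
orientation: [-2.358, -2.074, -0.0]
contact_force: [0.3, 0.5, -3.1]
grip_width: 0.0146
gripper_force: 78.1
```

```bash
python3 - <<'E'
from h import *
o=r.get_obs();m=R.from_rotvec(o["orientation"]).as_matrix();print(o["clock"],o["tcp_pos"],np.degrees(np.arctan2(m[1,1],m[0,1])),o["joints"])
w=eyes.grab_frame("wrist")[...,::-1].copy();s=eyes.grab_frame("side")[...,::-1].copy()
cv2.imwrite("pics/w3.png",w);cv2.imwrite("pics/s3.png",s)
def proj(K,E,p):
    c=np.linalg.inv(E)@np.array([*p,1.]);return tuple(np.round((K@c[:3]/c[2])[:2]).astype(int))
g=o["tcp_pos"]+np.array([0,0,.005])
for im,n in((w,"wrist"),(s,"side")):
    K,E=cam(n,o)
    cv2.circle(im,proj(K,E,(.55,-.174,.13)),2,(255,0,255),-1)
    for a in np.linspace(0,2*np.pi,40): cv2.circle(im,proj(K,E,(.55+.05*np.cos(a),-.174+.05*np.sin(a),.13)),1,(255,0,255),-1)
    for x,y in((0,0),(.017,.0),(0,-.017),(-.017,.0),(0,.017)): cv2.circle(im,proj(K,E,g+np.array([0,0,-.165])+m[:,0]*x+m[:,1]*y),2,(0,0,255),-1)
c=np.zeros((480,800,3),np.uint8);c[:,:400]=w[:,120:520];c[:,400:]=s[:,240:640];cv2.imwrite("pics/c3.png",c)
E
```

```text
5.0167 [ 0.5501 -0.1716  0.3245] -7.330666887768143 [-0.2946  0.275   0.6116  1.7303 -0.1697  1.1906  0.2349]
```

View pics/c3.png

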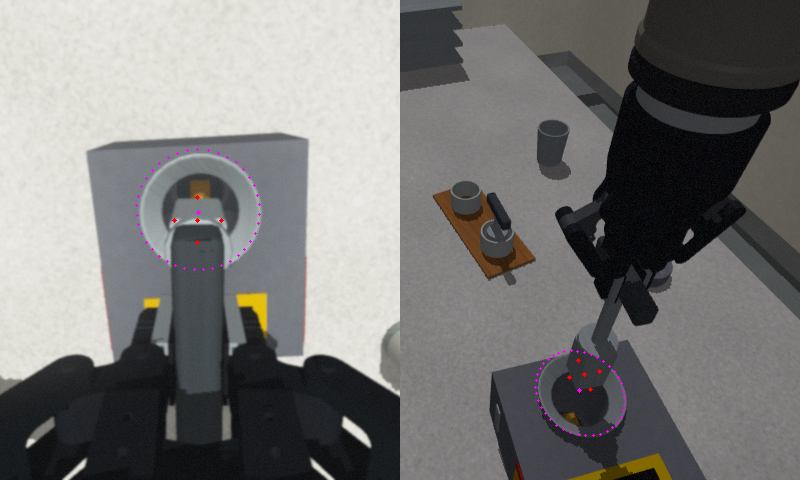

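The funnel and socket both match the predictions in the two views; a −2.4 mm y shift is all that's needed. I'll lower the key into the shaft, then go slowly.

Request:
step_arm(
  rows=[
    [0,-0.004,-0.02,0,0,0],
    [0,-0.004,-0.055,0,0,0],
    [0,-0.004,-0.09,0,0,0],
    [0,-0.004,-0.125,0,0,0],
    [0,-0.004,-0.15,0,0,0],
  ],
)

```text
clock: 5.53
tcp_pos: [0.5491, -0.1748, 0.2324]
orientation: [-2.358, -2.073, 0.002]
contact_force: [-0.2, 0.8, -3.2]
grip_width: 0.0149
gripper_force: 78.0
```

Request:
step_arm(
  rows=[
    [0,0,-0.01,0,0,0],
    [0,0,-0.02,0,0,0],
    [0,0,-0.03,0,0,0],
    [0,0,-0.04,0,0,0],
    [0,0,-0.04,0,0,0],
  ],
)

```text
clock: 5.95
tcp_pos: [0.5498, -0.1758, 0.2104]
orientation: [-2.361, -2.072, 0.001]
contact_force: [-0.8, 1.1, -3.5]
grip_width: 0.0149
gripper_force: 78.1
```

Request:
step_arm(
  rows=[
    [0,0,-0.008,0,0,0],
    [0,0,-0.016,0,0,0],
    [0,0,-0.024,0,0,0],
    [0,0,-0.024,0,0,0],
  ],
)

```text
clock: 6.28
tcp_pos: [0.5501, -0.1761, 0.196]
orientation: [2.361, 2.072, -0.0]
contact_force: [1.6, -0.8, -6.2]
grip_width: 0.0148
gripper_force: 77.8
```

Request:
step_arm(
  rows=[
    [0,0,-0.008,0,0,0],
    [0,0,-0.016,0,0,0],
    [0,0,-0.024,0,0,0],
    [0,0,-0.024,0,0,0],
  ],
)

```text
clock: 6.62
tcp_pos: [0.5501, -0.176, 0.1816]
orientation: [2.361, 2.072, -0.0]
contact_force: [2.2, -1.4, -6.7]
grip_width: 0.0146
gripper_force: 77.9
```

Request:
step_arm(
  rows=[
    [0,0,-0.005,0,0,0],
    [0,0,-0.01,0,0,0],
    [0,0,-0.015,0,0,0],
    [0,0,-0.015,0,0,0],
    [0,0,-0.015,0,0,0],
  ],
)

```text
clock: 7.03
tcp_pos: [0.5504, -0.1762, 0.1735]
orientation: [2.361, 2.071, 0.001]
contact_force: [1.7, -0.8, 0.3]
grip_width: 0.0149
gripper_force: 78.8
```

```bash
python3 -c "
from h import *
o=r.get_obs();print(o['clock'],o['tcp_pos'],o['contact_force'],o['moment'],o['joints'])"
```

```text
7.0333 [ 0.5504 -0.1762  0.1735] [ 1.7033 -0.7587  0.3147] [-0.2445 -0.5189  0.0204] [-0.2195  0.4405  0.5492  1.8911 -0.2908  0.8883  0.3419]
```

The key is seated. Now I'll turn it clockwise.

Request:
step_arm(
  rows=[
    [0,0,0,0,0,-0.028],
    [0,0,0,0,0,-0.056],
    [0,0,0,0,0,-0.084],
    [0,0,0,0,0,-0.112],
    [0,0,0,0,0,-0.14],
  ],
)

```text
clock: 7.45
tcp_pos: [0.5502, -0.1761, 0.1734]
orientation: [2.759, 1.501, 0.001]
contact_force: [1.0, -0.8, 0.6]
grip_width: 0.015
gripper_force: 78.8
```

Request:
step_arm(
  rows=[
    [0,0,0,0,0,-0.028],
    [0,0,0,0,0,-0.056],
    [0,0,0,0,0,-0.084],
    [0,0,0,0,0,-0.112],
    [0,0,0,0,0,-0.14],
  ],
)

```text
clock: 7.87
tcp_pos: [0.5502, -0.1761, 0.1734]
orientation: [3.02, 0.863, 0.001]
contact_force: [0.4, -1.0, 0.4]
grip_width: 0.0148
gripper_force: 79.0
```

Request:
step_arm(
  rows=[
    [0,0,0,0,0,-0.028],
    [0,0,0,0,0,-0.056],
    [0,0,0,0,0,-0.084],
    [0,0,0,0,0,-0.112],
    [0,0,0,0,0,-0.14],
  ],
)

```text
clock: 8.28
tcp_pos: [0.5501, -0.1759, 0.1734]
orientation: [3.136, 0.184, 0.001]
contact_force: [0.8, -0.5, 0.6]
grip_width: 0.0148
gripper_force: 78.9
```

Request:
step_arm(
  rows=[
    [0,0,0,0,0,-0.028],
    [0,0,0,0,0,-0.056],
    [0,0,0,0,0,-0.084],
    [0,0,0,0,0,-0.1],
    [0,0,0,0,0,-0.1],
  ],
)

```text
clock: 8.7
tcp_pos: [0.5502, -0.1759, 0.1734]
orientation: [3.126, -0.305, 0.0]
contact_force: [0.7, 0.3, 2.2]
grip_width: 0.0154
gripper_force: 79.1
```

```bash
python3 -c "
from h import *
o=r.get_obs();m=R.from_rotvec(o['orientation']).as_matrix();print(np.degrees(np.arctan2(m[1,1],m[0,1])));print(o['clock'],o['tcp_pos'],o['contact_force'],o['moment'],o['joints'],o['grip_width'])
cv2.imwrite('pics/s4.png',eyes.grab_frame('side')[...,::-1])"
```

```text
-101.15096488625723
8.7 [ 0.5502 -0.1759  0.1734] [0.7247 0.2984 2.1614] [-0.0561 -0.218  -0.0622] [-0.498   0.581   0.9739  1.9067 -0.5833  0.9679 -1.0173] 0.015369805107545403
```

View pics/s4.png

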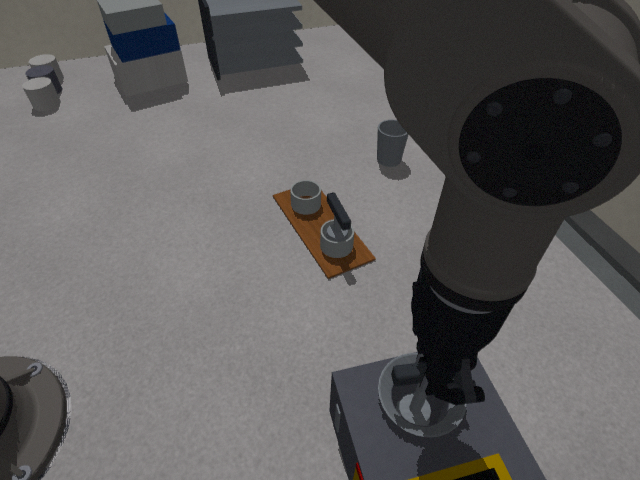

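The key is turned 94° and still seated in the funnel, and the short key hasn't moved. I'll release and withdraw upward.

Request:
step_arm(
  rows=[
    [0,0,0,0,0,0],
    [0,0,0,0,0,0],
    [0,0,0,0,0,0],
    [0,0,0,0,0,0],
    [0,0,0,0,0,0],
  ],
  jaw=0,
)

```text
clock: 9.17
tcp_pos: [0.5498, -0.1759, 0.1732]
orientation: [-3.127, 0.303, 0.0]
contact_force: [-0.2, 1.1, -1.2]
grip_width: 0.0742
gripper_force: 0.0
```

Request:
step_arm(
  rows=[
    [0,0,0,0,0,0],
    [0,0,0,0,0,0],
    [0,0,0.02,0,0,0],
    [0,0,0.05,0,0,0],
    [0,0,0.09,0,0,0],
  ],
)

```text
clock: 9.58
tcp_pos: [0.5491, -0.1758, 0.2275]
orientation: [3.127, -0.303, -0.004]
contact_force: [0.9, 1.0, -0.3]
grip_width: 0.0856
gripper_force: 0.0
```

Request:
step_arm(
  rows=[
    [0,0,0.05,0,0,0],
    [0,0,0.1,0,0,0],
    [0,0,0.15,0,0,0],
    [0,0,0.15,0,0,0],
    [0,0,0.15,0,0,0],
  ],
)

```text
clock: 10.0
tcp_pos: [0.5507, -0.1766, 0.3196]
orientation: [-3.127, 0.303, -0.006]
contact_force: [-0.0, -0.3, -0.6]
grip_width: 0.0852
gripper_force: 0.0
```

```bash
python3 -c "
from h import *
o=r.get_obs();print(o['clock'],o['tcp_pos'],o['contact_force'])
a=eyes.grab_frame('wrist');b=eyes.grab_frame('side');c=np.zeros((480,800,3),np.uint8);c[:,:400]=a[:,120:520];c[:,400:]=b[:,240:];cv2.imwrite('pics/c5.png',c[...,::-1])"
```

```text
10.0 [ 0.5507 -0.1766  0.3196] [-0.0232 -0.2768 -0.6377]
```

View pics/c5.png

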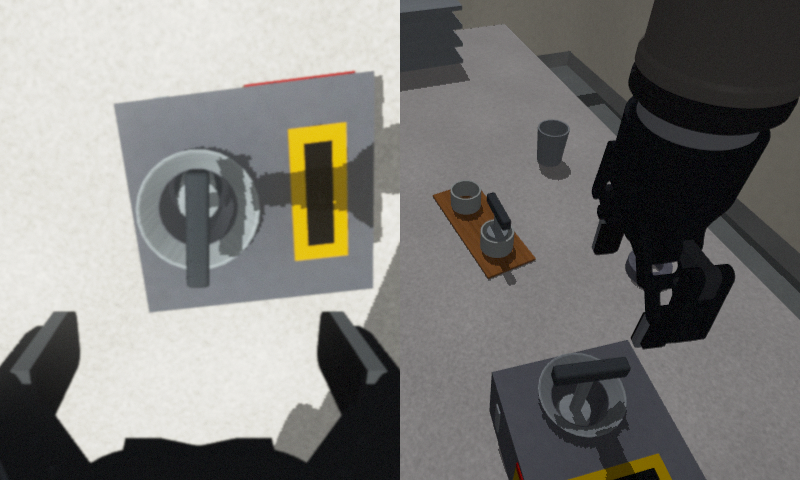

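The key stands upright in the shaft, with its bar at (197,228) in the wrist view and turned a quarter. The gripper is clear and the short key is in its cup.

```bash
python3 -c "
from bench import r
print(r.hand_in())"
```

```text
the job is handed in; nothing more can be done
None
```

The job is handed in, with no verdict returned: the long key was left standing seated on the stem after a 94° clockwise turn, the gripper is clear, and the short key is still in its cup; the stem's own angle was not measured.

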